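Boost pedal: one click up, then switch it on

ROBOT

A 6-joint arm with a two-finger parallel gripper is mounted at the origin on the work surface. World frame = base frame: x ahead of the robot, y to its left, z up, the work surface at z = 0. Lengths are in mm, angles in rad, forces in N, time in s.
With the tool pointing down it reaches from about 275 to 750 mm from the base axis. Payload 10.2 kg.
Tool frame: the origin (TCP) lies midway between the tips of the shut fingers; the grasp point (between the pads) lies grip_depth behind it (grip_depth is the distance from the TCP to the grasp point, in mm); z points along the fingers, y is the line along which they close (so a half turn about z gives the same grasp; the last joint's range is limited). The gripper opens to 85 mm and grips with 20 to 120 N. Pads are 22 mm wide; open, the fingers measure 114 mm over their backs; the gripper's body (76 mm by 85 mm) begins 54 mm behind the grasp point. The pads swing forward as they close: fully open they stand 13 mm farther back than shut.
Start: joints at [-1.487, 0.313, 1.498, -0, 1.331, -0.223], TCP at [158.542, -500.495, 191.794] pointing down, gripper open.
Joint ranges: [-2.94, 2.94], [-0.97, 2.17], [0.19, 2.56], [-1.23, 4.37], [0.02, 3.11], [-2.88, 2.88]. Speed limits (rad/s): [2.39, 2.39, 3.01, 3.14, 3.14, 3.14].

INTERFACE

Orientations are given as a unit quaternion [w, x, y, z].
In Python, from rig import * gives the robot as it stands.
- The arm moves only by the tool servo_tool, never from a script. Its argument "commands" is a list of rows, each a list of 3 entries, a list of its own where there are three numbers: the gripper command: -1 is fully open, 1 is shut, values between are in proportion, then the shift along the tool's x, y, z in m, then the turn, a rotation vector about the tool's x, y, z in units of 6 degrees (1.0 is 6 degrees). In form: [[grip, [dx, dy, dz], [ax, ay, az]], ...]. A call has 1 to 10 rows; each row shifts and turns the commanded pose from where the row before left it, along the tool's axes as they then stand; what a row does not reach is not made up. A row lasts 1/12 s, in which the tool goes at most 41.7 mm and 7.16 degrees, less where a joint would pass 70% of its speed; a pose out of reach is approached as far as the arm can. A call is refused whole if a number of a shift passes 0.0417 or a number of a turn 1, either way. A call with a gripper value outside its range is refused whole. The fingers move at their own pace and stop on an object; "squeeze" is the grip in N (left out, the last holds). Time passes only in rows, so rows that do not move let the fingers close. It gives the time, the measured TCP pose, the force, the opening and the grip force at its end, in the units of the state.
- sense(): the state, without advancing time (a new reading comes with each control period).
- capture(name): name is "scene" or "top" or "wrist"; returns a dict with "pixels" (420x560x3 uint8, red, green, blue), "z_map" (420x560 float32, mm along the optical axis (not along the pixel's ray), 0 where there is no reading), "fx", "fy", "cx", "cy" (pixels), "distortion" ([k1, k2, p1, p2, k3] as OpenCV has them; the pictures are not rectified), "rvec" (rotation vector, rad) and "tvec" (3), from world to camera coordinates, as OpenCV has them; the wrist camera has in their place "T_tool_cam" (4x4, takes a point from camera to tool coordinates, whose origin is the TCP and whose axes are the flange's). Camera axes: x right, y down, z forward; pixel columns grow to the right and rows downward; lengths in mm; the calibration is good to about 2 mm. A picture is of the moment at which its call begins: read the wrist's pose just before it.
- finish_job(): hands the job in; it is judged then, once.
The state is a dict: "time_s": time; "joints": joint angles; "dq": joint speeds; "tau": joint torques, N m; "eef_pos": TCP position; "ee_rot": TCP orientation; "force": force on the tool from outside, world axes, zero at the start; "wrist_torque": the same for the moment, N m; "grip_width": opening from 0.0 (shut) to 1.0 (fully open); "grip_force": force on a finger pad.
Only numpy, scipy, OpenCV 4.12 (cv2) and the standard library are available. Lean on these libraries where they do the work, as an engineer would, in place of code of your own. Each camera call takes 0.05 s, during which the arm holds its last target. There are 200 camera calls.

TASK

On the gold boost pedal, turn the black knurled knob clockwise (seen from above) by one click with fingertip friction, from the small dot to the middle dot and not beyond, without pinching the knob. Then press the same pedal's steel footswitch fully down, let it come back up and move clear. Leave the blue looper pedal and everything else on the bench where it is.

Things in the scene. Friction and masses are not known exactly. Their poses are not given: they have to be found in the camera images.
- boost: gold-coloured aluminium boost pedal, stuck down on the bench (it does not move): 120 mm long (x) by 94 mm wide (y), flat top 40 mm above the bench; origin at the centre of its underside, z up, x runs from its switch end to its knob end. The knob axis is at (26, 0) mm and the footswitch axis at (-34, 0) mm in its x, y. Dots on its top around the knob, 27.5 mm from the knob axis: small at 45 deg towards +y from +x, middle-sized at +x, large at 45 deg towards -y
- knob_top (a point): centre of the top face of the boost pedal's knob, on its axis, 62 mm above the bench. The knob is a black knurled cylinder 40 mm in diameter, from 2 to 22 mm above the pedal's top, with a silver top face and a red pointer line; it turns about the vertical axis and is held by the pedal, so it may be stroked on its side or pressed and dragged on its top
- boost_knob (a joint): turn of the boost knob in rad, growing clockwise seen from above; sprung detents at 0 (pointer at the small dot, where it starts), 0.785 (middle dot) and 1.571 (large dot), end stops a little outside. It takes about 0.035 N m to leave a detent; let go, it snaps to the middle detent from anywhere between about 0.45 and 1.12. The friction coefficient of a finger on the knob lies between about 0.5 and 1, so pressing its side with about 5 N while stroking carries it round
- boost_switch_top (a point): centre of the top of the boost pedal's steel footswitch cap (22 mm in diameter, sprung, 62 mm above the bench when up, on a dark round base 38 mm in diameter whose top is 52 mm above the bench)
- boost_switch (a joint): how far the boost footswitch is pressed, m: 0 up, 0.006 fully down; it springs back; fully down takes about 6 N
- looper: blue looper pedal, loose, 0.45 kg, a bystander with a similar knob (grey top, white line) and switch that are rigid: 120 mm long (x) by 94 mm wide (y), flat top 40 mm above the bench; origin at the centre of its underside, z up, x runs from its switch end to its knob end; its knob reaches 62 mm above the bench
- parts_box: open white plastic parts box, loose, 100 by 160 by 40 mm high with six compartments, origin under its centre
- slide: chrome guitar slide: upright tube, 29 mm outside diameter, 65 mm high, loose, origin at its foot
- pick_tin: round green pick tin, 60 mm diameter, 26 mm high, loose, origin at its foot
- screwdriver: screwdriver 170 mm long lying on the bench, loose
Mind the look-alikes: they are no part of the job. Of the things shaped like the boost, the gold one is meant.

How it is judged:
By the outcome, as a careful person would: the job done as asked, in the order asked, and still so for the second after the job is handed in, with the robot touching nothing.
It also fails if it takes over 38 s, if anything falls off the work surface, if the arm or the gripper's body presses on something with over 40 N, if the wrist force passes 120 N, or if a joint passes its speed limit or range.

## Working session

There is one attempt and no reset: what is moved stays moved. The work goes in short steps, Python scripts to look and compute and a tool call to move; the robot and the scene stay as the last step left them, time stands still between calls to the robot, and variables do not carry over. Pictures are saved under pics/ and viewed, at most 10 in all, crops included, and the job is handed in when it is done.

Besides the shell and the picture viewer there is one more tool, called after ">>>" as name(argument=value, ...) on one line, values as JSON. servo_tool: Moves the arm, as the interface text tells. Its arguments: {"type":"object","properties":{"commands":{"type":"array"},"squeeze":{"type":"number"}},"required":["commands"]}

```bash
mkdir -p pics; cat > h.py <<'E'
from rig import *
import numpy as np, cv2
from scipy.spatial.transform import Rotation as R
def save(n,im): cv2.imwrite('pics/'+n,cv2.cvtColor(im,cv2.COLOR_RGB2BGR))
def ray(c,uv,z):
    K=np.array([[c['fx'],0,c['cx']],[0,c['fy'],c['cy']],[0,0,1.]])
    n=cv2.undistortPoints(np.array(uv,float).reshape(-1,1,2),K,np.array(c['distortion'],float))[:,0]
    Rm=cv2.Rodrigues(np.array(c['rvec'],float))[0];t=np.array(c['tvec'],float).ravel()
    d=np.c_[n,np.ones(len(n))]@Rm; o=-Rm.T@t
    return o+d*((z-o[2])/d[:,2])[:,None]
E
python3 - <<'E'
from h import *
import pickle
s=sense();print(s)
for n in('scene','top'):
    c=capture(n);save(n+'.png',c['pixels']);pickle.dump(c,open(n+'.pkl','wb'))
E
```

```text
{'time_s': 0.0, 'joints': array([-1.48743501e+00,  3.13461754e-01,  1.49845510e+00, -2.98463410e-06,
        1.33097412e+00, -2.23376314e-01]), 'dq': array([ 0.00063573,  0.00109184,  0.00035469, -0.00020774, -0.00052104,
        0.00050293]), 'tau': array([ 5.78255167e-04, -4.12270367e+01, -2.59746659e+01, -1.47254514e-04,
        4.13514776e-03, -1.22394638e-05]), 'eef_pos': array([ 158.49702262, -500.18119002,  191.22230801]), 'ee_rot': array([-6.47666821e-04,  9.88261776e-01,  1.52768586e-01,  4.39628164e-05]), 'force': array([ 0.91762219, -0.60362966, -0.45684496]), 'wrist_torque': array([-0.03188651, -0.02673552,  0.00616343]), 'grip_force': 0.0, 'grip_width': 0.9988236425920736}
```

View pics/scene.png

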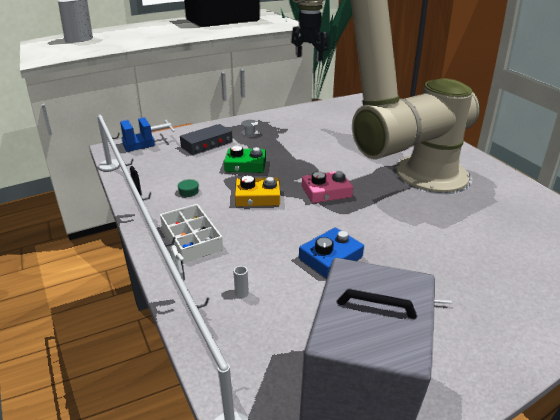

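View pics/top.png

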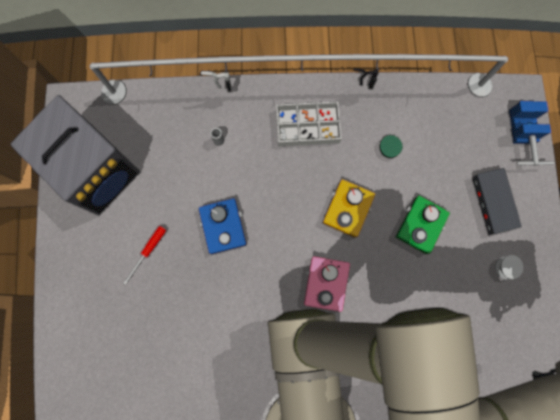

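Candidates in the top view: gold (350,208), blue (222,225), pink (327,284) and green (424,224). I choose the gold one. Its knob is near (355,197) and its switch near (345,219). In the scene view it is at (258,190). Next I measure it and check it in a crop.

```bash
python3 - <<'E'
from h import *
import pickle
c=pickle.load(open('top.pkl','rb'));p=c['pixels']
hsv=cv2.cvtColor(p,cv2.COLOR_RGB2HSV)
m=cv2.inRange(hsv,(18,150,60),(32,255,255));m[:, :300]=0;m[:,400:]=0;m[:165]=0;m[250:]=0
ct=max(cv2.findContours(m,0,2)[0],key=cv2.contourArea)
r=cv2.minAreaRect(ct);b=cv2.boxPoints(r);B=ray(c,b,40)
print(r);print(B.round(1),np.linalg.norm(np.diff(B,axis=0),axis=1),B.mean(0))
print('knob',ray(c,[(355,197)],62),'sw',ray(c,[(345,219)],62))
print('cam',ray(c,[(280,210)],0),-cv2.Rodrigues(c['rvec'])[0].T@c['tvec'])
save('crop.png',cv2.resize(p[165:250,305:395],None,fx=6,fy=6,interpolation=cv2.INTER_CUBIC))
E
```

```text
((348.4851989746094, 208.03549194335938), (37.384620666503906, 48.76923751831055), 22.61986541748047)
[[ 503.8  -41.6   40. ]
 [ 615.3  -93.    40. ]
 [ 576.8 -177.5   40. ]
 [ 466.1 -124.7   40. ]] [122.77039801  92.83253297 122.63758771] [ 540.53366729 -109.19584      40.        ]
knob [[ 563.1571032  -122.91149985   62.        ]] sw [[509.92499688 -95.86063481  62.        ]]
cam [[546.05757607  59.30806952   0.        ]] [ 340.64219624   71.6559974  1255.63835073]
```

View pics/crop.png

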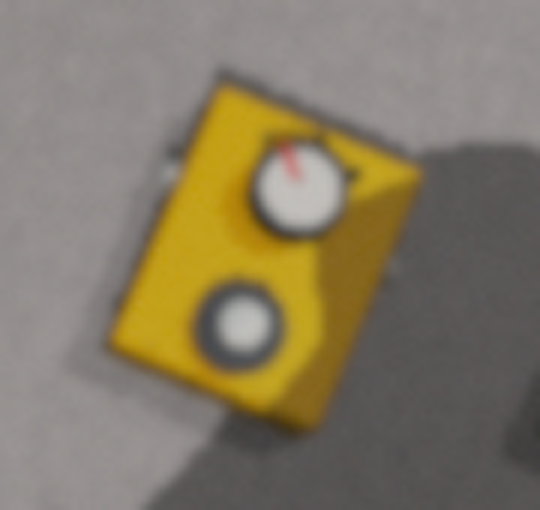

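The crop shows the gold pedal, with the knob's silver top and red pointer at crop (298,188), the dots around it and the switch at (240,323). The outline measures 123×93 mm, which fits. Yaw is about -25°, the knob about (563,-121) and the switch about (510,-95). I move over it with the fingers shut.

>>> servo_tool(commands=[[1,[0.025,-0.0133,0],[0,0,0]],[1,[0.025,-0.0133,0],[0,0,0]],[1,[0.025,-0.0133,0],[0,0,0]],[1,[0.025,-0.0133,0],[0,0,0]],[1,[0.025,-0.0133,0],[0,0,0]],[1,[0.025,-0.0133,0],[0,0,0]],[1,[0.025,-0.0133,0],[0,0,0]],[1,[0.025,-0.0133,0],[0,0,0]],[1,[0.025,-0.0133,0],[0,0,0]],[1,[0.025,-0.0133,0],[0,0,0]]], squeeze=30)

```text
time_s: 0.93
eef_pos: [357.4, -296.9, 191.6]
ee_rot: [-0.0, 0.988, 0.153, -0.0]
force: [0.4, -0.7, -0.5]
grip_width: 0.005
grip_force: 0.0
```

>>> servo_tool(commands=[[1,[0.025,-0.0133,0],[0,0,0]],[1,[0.025,-0.0133,0],[0,0,0]],[1,[0.025,-0.0133,0],[0,0,0]],[1,[0.025,-0.0133,0],[0,0,0]],[1,[0.025,-0.0133,0],[0,0,0]],[1,[0.025,-0.0133,0],[0,0,0]],[1,[0.025,-0.0133,0],[0,0,0]],[1,[0.025,-0.0133,0],[0,0,0]],[1,[0,0,0],[0,0,0]],[1,[0,0,0],[0,0,0]]])

```text
time_s: 1.77
eef_pos: [515.5, -135.4, 191.2]
ee_rot: [-0.0, 0.988, 0.154, -0.0]
force: [-1.0, -1.0, 0.1]
grip_width: 0.002
grip_force: 0.0
```

```bash
python3 - <<'E'
from h import *
import pickle
s=sense();print(s['eef_pos'],s['ee_rot'],s['joints'],s['force'])
c=capture('wrist');print(c['T_tool_cam']);save('w1.png',c['pixels']);pickle.dump((s,c),open('w1.pkl','wb'))
E
```

```text
[ 515.49755372 -135.41707387  191.24215553] [-2.68632253e-04  9.88085985e-01  1.53901950e-01 -4.52105602e-04] [-4.76805068e-01  3.31595334e-01  1.47357966e+00 -1.02754648e-04
  1.33746468e+00  7.84982892e-01] [-1.01043202 -0.96673077  0.07070182]
[[ 6.04659347e-04 -9.56869240e-01 -2.90518315e-01  7.52283802e+01]
 [ 9.99999002e-01  9.49419371e-04 -1.04575661e-03 -1.13527438e-01]
 [ 1.27647605e-03 -2.90517392e-01  9.56868860e-01 -1.81364010e+02]
 [ 0.00000000e+00  0.00000000e+00  0.00000000e+00  1.00000000e+00]]
```

View pics/w1.png

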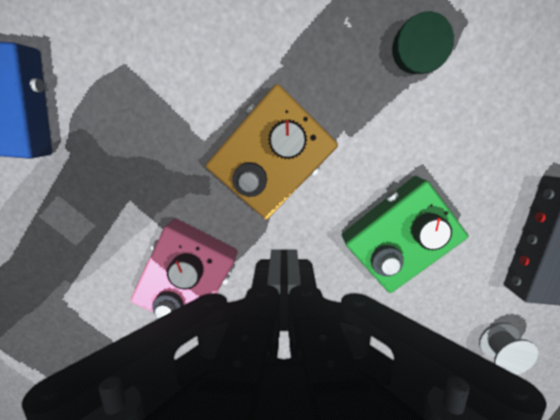

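The wrist view shows the gold pedal upright in shadow, with the knob top at (287,139), its red pointer aimed at the small dot (286,112) and the switch cap at (249,181). I refine both centres.

```bash
cat >> h.py <<'E'
def wcam(s,c):
    q=s['ee_rot'];T=np.eye(4);T[:3,:3]=R.from_quat([q[1],q[2],q[3],q[0]]).as_matrix();T[:3,3]=s['eef_pos']
    W=np.linalg.inv(T@np.array(c['T_tool_cam']));c['rvec']=cv2.Rodrigues(W[:3,:3])[0];c['tvec']=W[:3,3];return c
E
python3 - <<'E'
from h import *
import pickle
s,c=pickle.load(open('w1.pkl','rb'));c=wcam(s,c);p=c['pixels'];hsv=cv2.cvtColor(p,cv2.COLOR_RGB2HSV)
for n,(u,v),h in(('knob',(287,139),22),('sw',(249,181),14)):
    m=((hsv[...,1]<60)&(hsv[...,2]>90)).astype(np.uint8);k=np.zeros_like(m);cv2.circle(k,(u,v),h,1,-1);m*=k
    if n=='knob': m|=((hsv[...,1]>90)&((hsv[...,0]<8)|(hsv[...,0]>172))).astype(np.uint8)*k
    ct=max(cv2.findContours(m,0,2)[0],key=cv2.contourArea);e=cv2.minEnclosingCircle(ct)
    zc=c['z_map'][v+5,u-6];print(n,e,ray(c,[e[0]],62).round(1),'2r',2*e[1]*zc/c['fx'],
      'depth z',(lambda P:P)(zc))
m=cv2.inRange(hsv,(15,110,60),(30,255,255));m[:,:200]=0;m[230:]=0;m[:,345:]=0
ct=max(cv2.findContours(m,0,2)[0],key=cv2.contourArea);b=cv2.boxPoints(cv2.minAreaRect(ct));B=ray(c,b,40);print(B.round(1),np.linalg.norm(np.diff(B,axis=0),axis=1),B.mean(0))
# height check from depth
K=np.array([[c['fx'],0,c['cx']],[0,c['fy'],c['cy']],[0,0,1.]])
for u,v in((280,145),(249,181),(262,130)):
    a=cv2.undistortPoints(np.array([[[u,v]]],float),K,np.array(c['distortion'],float))[0,0];X=np.r_[a,1]*c['z_map'][v,u]
    Rm=cv2.Rodrigues(c['rvec'])[0];print(u,v,(Rm.T@(X-c['tvec'])).round(1))
E
```

```text
knob ((287.2625732421875, 138.12570190429688), 18.16971206665039) [[ 568.2 -121.8   62. ]] 2r 36.565823 depth z 304.88553
sw ((248.34117126464844, 181.4823455810547), 9.981660842895508) [[513.7 -96.7  62. ]] 2r 21.010555 depth z 318.89243
[[ 513.6  -39.5   40. ]
 [ 616.4  -95.1   40. ]
 [ 579.  -177.6   40. ]
 [ 467.3 -125.2   40. ]] [116.88398523  90.49898969 123.39344293] [ 544.09644201 -109.34050365   40.        ]
280 145 [ 559.5 -116.9   61.3]
249 181 [514.1 -97.1  60.4]
262 130 [566.8 -94.2  39.9]
```

The separation is 60.0 mm and the heights match. The two views agree to about 4 mm, and I use knob (567,-121.5). The plan is to put the shut fingertips on the knob's top, 9 mm off-axis, and drag them round the axis by 45° while the tool turns with them. First I approach to z≈80.

>>> servo_tool(commands=[[1,[0.0104,0.0004,0.0185],[0,0,0]],[1,[0.0104,0.0004,0.0185],[0,0,0]],[1,[0.0104,0.0004,0.0185],[0,0,0]],[1,[0.0104,0.0004,0.0185],[0,0,0]],[1,[0.0104,0.0004,0.0185],[0,0,0]],[1,[0.0104,0.0004,0.0185],[0,0,0]],[1,[0,0,0],[0,0,0]],[1,[0,0,0],[0,0,0]],[1,[0,0,0],[0,0,0]]])

```text
time_s: 2.57
eef_pos: [575.3, -120.7, 82.0]
ee_rot: [0.0, 0.988, 0.152, 0.0]
force: [0.0, -0.6, 0.1]
grip_width: 0.005
grip_force: 0.0
```

```bash
python3 - <<'E'
from h import *
s=sense();print(s['eef_pos'],s['ee_rot'],s['force'])
c=capture('wrist');save('w2.png',c['pixels'])
E
```

```text
[ 575.25544642 -120.67845223   82.0021691 ] [3.68708514e-04 9.88319975e-01 1.52391810e-01 4.77369194e-04] [ 0.02911221 -0.60893973  0.11448404]
```

View pics/w2.png

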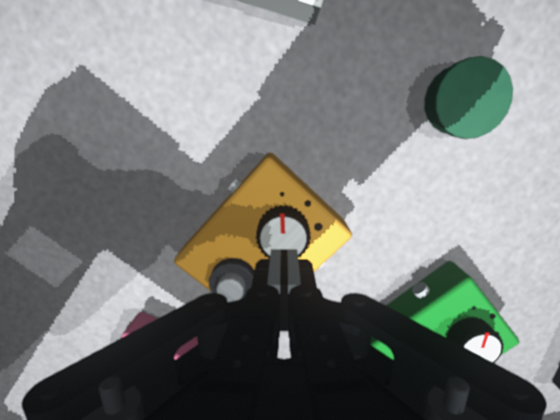

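The wrist view shows the fingertips at (284,252) just behind the knob top at (282,235), which sits lower because of perspective. The pointer is still at the small dot (282,194). I correct 1.5 mm in y and descend slowly.

>>> servo_tool(commands=[[1,[0,-0.0015,0.006],[0,0,0]],[1,[0,0,0.006],[0,0,0]],[1,[0,0,0.004],[0,0,0]],[1,[0,0,0.001],[0,0,0]],[1,[0,0,0],[0,0,0]],[1,[0,0,0],[0,0,0]]])

```text
time_s: 3.12
eef_pos: [575.0, -118.4, 63.8]
ee_rot: [0.0, 0.988, 0.153, -0.0]
force: [0.5, -0.4, 0.3]
grip_width: 0.004
grip_force: 0.0
```

>>> servo_tool(commands=[[1,[0,0,0.001],[0,0,0]],[1,[0,0,0.001],[0,0,0]],[1,[0,0,0],[0,0,0]]])

```text
time_s: 3.37
eef_pos: [574.9, -118.4, 61.7]
ee_rot: [-0.0, 0.988, 0.153, -0.0]
force: [-0.6, 0.4, 0.7]
grip_width: -0.001
grip_force: 0.0
```

>>> servo_tool(commands=[[1,[0,0,0.0005],[0,0,0]],[1,[0,0,0.0005],[0,0,0]],[1,[0,0,0],[0,0,0]]])

```text
time_s: 3.62
eef_pos: [574.9, -118.4, 60.7]
ee_rot: [-0.0, 0.988, 0.153, -0.0]
force: [0.0, -0.4, -0.7]
grip_width: -0.0
grip_force: 0.0
```

>>> servo_tool(commands=[[1,[0,0,0.0005],[0,0,0]],[1,[0,0,0.0005],[0,0,0]],[1,[0,0,0],[0,0,0]]])

```text
time_s: 3.87
eef_pos: [575.0, -118.3, 59.7]
ee_rot: [-0.0, 0.988, 0.153, -0.0]
force: [0.1, 0.2, -0.4]
grip_width: 0.001
grip_force: 0.0
```

```bash
python3 - <<'E'
from h import *
c=capture('wrist');save('w3.png',cv2.resize(c['pixels'][170:310,190:380],None,fx=4,fy=4))
E
```

```text
(no output)
```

View pics/w3.png

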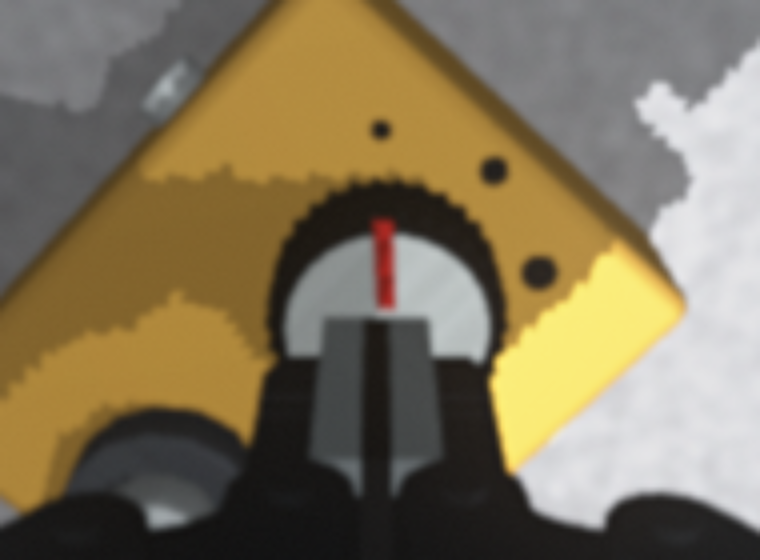

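The crop shows the fingertips (front edge at crop (378,318)) over the rear half of the silver disc, centred near (388,325). This is farther back than planned, so I project the TCP to check.

```bash
python3 - <<'E'
from h import *
s=sense();c=capture('wrist');T=np.linalg.inv(c['T_tool_cam'])
K=np.array([[c['fx'],0,c['cx']],[0,c['fy'],c['cy']],[0,0,1.]])
P=np.array([[0,0,0],[11,0,0],[-11,0,0],[0,0,-10]],float)
uv=cv2.projectPoints(P,cv2.Rodrigues(T[:3,:3])[0],T[:3,3],K,np.array(c['distortion'],float))[0][:,0]
print(uv,(uv-[190,170])*4)
# knob disc: visible upper arc of silver/red
p=c['pixels'];h=cv2.cvtColor(p,cv2.COLOR_RGB2HSV)
m=((h[...,1]<50)&(h[...,2]>120)).astype(np.uint8);k=np.zeros_like(m);k[222:262,258:318]=1;m*=k
wc=wcam(s,c);pts=[]
for u in range(262,314,2):
    r=np.nonzero(m[:,u])[0]
    if len(r) and abs(u-286)>3: pts.append((u,r.min()))
Q=ray(wc,pts,62)
A=np.c_[2*Q[:,:2],np.ones(len(Q))];x=np.linalg.lstsq(A,(Q[:,:2]**2).sum(1),rcond=None)[0]
print('disc',x[:2],np.sqrt(x[2]+x[:2]@x[:2]),s['eef_pos'],s['force'])
print([ (int(v),float(c['z_map'][v,277])) for v in range(236,262,3)])
E
```

```text
[[284.10566264 238.26425796]
 [284.12402471 222.176291  ]
 [284.08782745 253.8202243 ]
 [284.10889043 244.53515673]] [[376.42265054 273.05703184]
 [376.49609883 208.70516398]
 [376.35130981 335.28089721]
 [376.4355617  298.14062691]]
disc [ 566.85884137 -122.86414585] 16.326785488995885 [ 574.93738511 -118.35976755   59.73080553] [-0.4047244   0.13154143  0.7673217 ]
[(236, 193.8446044921875), (239, 194.3756866455078), (242, 194.70233154296875), (245, 195.1314697265625), (248, 195.81539916992188), (251, 148.41847229003906), (254, 145.10122680664062), (257, 142.0909423828125), (260, 139.7689971923828)]
```

The depth data says the visible fingertips end about 45 mm above the reported TCP, and there is no contact force at z=59.7. I check this from the scene camera.

```bash
python3 - <<'E'
from h import *
s=sense();c=capture('scene')
K=np.array([[c['fx'],0,c['cx']],[0,c['fy'],c['cy']],[0,0,1.]])
e=s['eef_pos'];P=np.array([e,e+[0,0,45],[567,-122,62]],float)
uv=cv2.projectPoints(P,np.array(c['rvec'],float),np.array(c['tvec'],float),K,np.array(c['distortion'],float))[0][:,0]
print(uv,(uv-[215,110])*7)
save('s2.png',cv2.resize(c['pixels'][110:190+20,215:315],None,fx=7,fy=7)[:600])
E
```

```text
[[245.26293082 181.33996495]
 [244.68758393 166.52258345]
 [247.39677677 179.34664494]] [[211.84051575 499.37975467]
 [207.81308748 395.65808417]
 [226.77743738 485.42651461]]
```

View pics/s2.png

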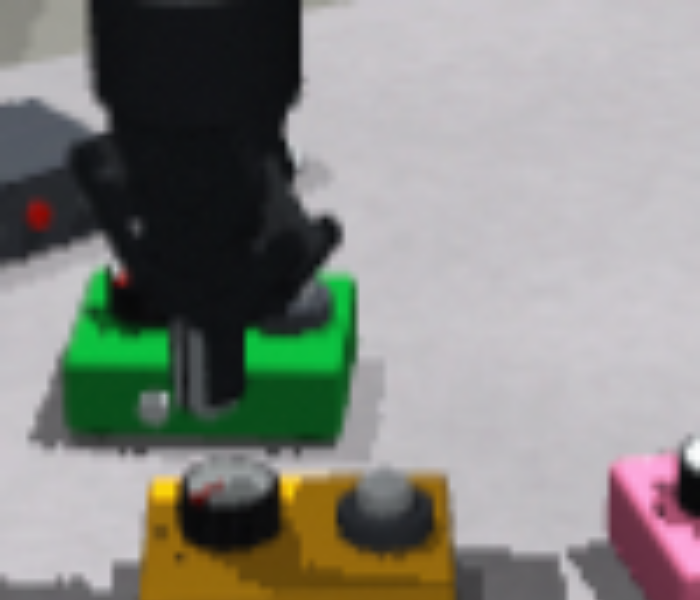

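The scene view settles it. The fingertips, at crop (212,410), hang roughly 40 mm above the reported TCP, well clear of the knob at (230,485). So the real tip is about 40–45 mm short of the reported TCP, and contact should come at a reported z of about 17–22. I correct y by 1.8 mm and descend to a reported z of 27, then in small steps.

>>> servo_tool(commands=[[1,[0,0.0018,0.008],[0,0,0]],[1,[0,0,0.008],[0,0,0]],[1,[0,0,0.008],[0,0,0]],[1,[0,0,0.006],[0,0,0]],[1,[0,0,0.002],[0,0,0]],[1,[0,0,0],[0,0,0]],[1,[0,0,0],[0,0,0]]])

```text
time_s: 4.6
eef_pos: [575.6, -120.1, 27.8]
ee_rot: [0.0, 0.988, 0.153, 0.0]
force: [0.8, -0.2, 0.1]
grip_width: -0.003
grip_force: 0.0
```

>>> servo_tool(commands=[[1,[0,0,0.001],[0,0,0]],[1,[0,0,0.001],[0,0,0]],[1,[0,0,0.001],[0,0,0]],[1,[0,0,0],[0,0,0]]])

```text
time_s: 4.93
eef_pos: [575.5, -120.1, 24.7]
ee_rot: [-0.0, 0.988, 0.153, -0.0]
force: [1.0, 0.5, -0.6]
grip_width: -0.001
grip_force: 0.0
```

```bash
python3 - <<'E'
from h import *
c=capture('wrist');T=np.array(c['T_tool_cam'])
z=c['z_map'];print([(v,float(z[v,277]),float(z[v,291])) for v in range(236,262,3)])
E
```

```text
[(236, 175.28012084960938, 175.13999938964844), (239, 170.63645935058594, 171.95021057128906), (242, 166.00721740722656, 167.13536071777344), (245, 163.57667541503906, 163.07040405273438), (248, 157.75804138183594, 158.87864685058594), (251, 148.71774291992188, 148.7326202392578), (254, 146.1031036376953, 145.02630615234375), (257, 142.19979858398438, 142.79269409179688), (260, 139.65333557128906, 139.16812133789062)]
```

The depth agrees: the knob's side appears at tool z -17 to -37, while the finger ends at about -45. About 8 mm remains.

>>> servo_tool(commands=[[1,[0,0,0.002],[0,0,0]],[1,[0,0,0.002],[0,0,0]],[1,[0,0,0.001],[0,0,0]],[1,[0,0,0],[0,0,0]]])

```text
time_s: 5.32
eef_pos: [576.1, -120.4, 22.3]
ee_rot: [0.001, 0.988, 0.153, 0.001]
force: [-8.0, 2.6, 21.6]
grip_width: 0.0
grip_force: 10.6
```

>>> servo_tool(commands=[[1,[0,0,0.0005],[0,0,0]],[1,[0,0,0.0005],[0,0,0]],[1,[0,0,0],[0,0,0]]])

```text
time_s: 5.57
eef_pos: [576.2, -120.4, 22.2]
ee_rot: [0.001, 0.988, 0.153, 0.001]
force: [-10.2, 2.5, 28.5]
grip_width: -0.002
grip_force: 14.2
```

>>> servo_tool(commands=[[1,[0,0,0.0005],[0,0,0]],[1,[0,0,0.0005],[0,0,0]],[1,[0,0,0],[0,0,0]]])

```text
time_s: 5.82
eef_pos: [576.3, -120.5, 22.1]
ee_rot: [0.001, 0.988, 0.153, 0.001]
force: [-12.0, 3.9, 36.8]
grip_width: 0.001
grip_force: 17.9
```

Contact is at a reported z of about 22.5, with stiffness about 8 N/mm. I ease off to about 18 N, then drag.

>>> servo_tool(commands=[[1,[0,0,-0.001],[0,0,0]],[1,[0,0,-0.0013],[0,0,0]],[1,[0,0,0],[0,0,0]]])

```text
time_s: 6.07
eef_pos: [576.2, -120.4, 22.3]
ee_rot: [0.001, 0.988, 0.153, 0.001]
force: [-6.7, 2.1, 18.4]
grip_width: 0.002
grip_force: 9.2
```

>>> servo_tool(commands=[[1,[-5e-05,0.0009,0],[0,0,0.94]],[1,[-5e-05,0.0009,0],[0,0,0.94]],[1,[-5e-05,0.0009,0],[0,0,0.94]],[1,[-5e-05,0.0009,0],[0,0,0.94]],[1,[0,0,0],[0,0,0]]])

```text
time_s: 6.48
eef_pos: [576.5, -124.4, 22.4]
ee_rot: [0.001, 0.999, -0.046, 0.001]
force: [-6.0, 1.7, 18.7]
grip_width: -0.001
grip_force: 9.1
```

```bash
python3 - <<'E'
from h import *
s=sense();print(s['wrist_torque'],s['force'])
c=capture('wrist');save('w4.png',cv2.resize(c['pixels'][150:310,180:390],None,fx=3.5,fy=3.5))
E
```

```text
[0.0610068  1.17009613 0.03917864] [-5.97737277  1.69347071 18.74620944]
```

View pics/w4.png

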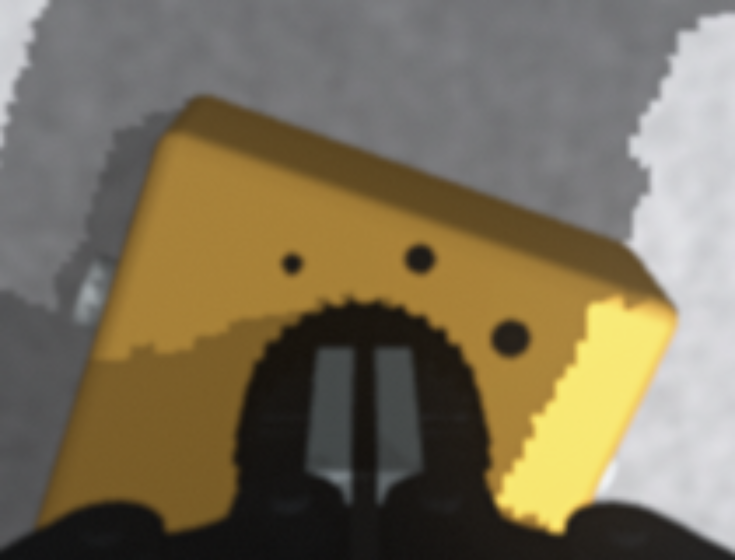

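The crop shows the fingertips covering the knob top (365,360) and hiding the pointer. The pedal has turned about 22° in view, and the 0.039 N m wrist torque is the detent's. I finish the stroke, then lift.

>>> servo_tool(commands=[[1,[-5e-05,0.0009,0],[0,0,0.94]],[1,[-5e-05,0.0009,0],[0,0,0.94]],[1,[-5e-05,0.0009,0],[0,0,0.94]],[1,[-5e-05,0.0009,0],[0,0,0.94]],[1,[0,0,0],[0,0,0]],[1,[0,0,0],[0,0,0]]])

```text
time_s: 7.03
eef_pos: [575.4, -128.1, 22.4]
ee_rot: [0.001, 0.971, -0.238, 0.001]
force: [-6.9, -2.0, 18.5]
grip_width: 0.003
grip_force: 9.1
```

>>> servo_tool(commands=[[1,[0,0,-0.003],[0,0,0]],[1,[0,0,-0.008],[0,0,0]],[1,[0,0,-0.02],[0,0,0]],[1,[0,0,-0.02],[0,0,0]],[1,[0,0,0],[0,0,0]],[1,[0,0,0],[0,0,0]]])

```text
time_s: 7.53
eef_pos: [575.4, -127.2, 72.0]
ee_rot: [0.0, 0.971, -0.238, 0.001]
force: [-0.4, -0.2, -0.7]
grip_width: 0.002
grip_force: 0.0
```

```bash
python3 - <<'E'
from h import *
import pickle
s=sense();print(s['eef_pos'],s['ee_rot'],s['force'])
c=capture('wrist');pickle.dump((s,c),open('w5.pkl','wb'));save('w5.png',cv2.resize(c['pixels'][130:310,160:400],None,fx=3,fy=3))
E
```

```text
[ 575.3644033  -127.21313247   72.01009047] [ 1.29234450e-04  9.71265126e-01 -2.37998128e-01  9.63703835e-04] [-0.41179929 -0.21674577 -0.68019268]
```

View pics/w5.png

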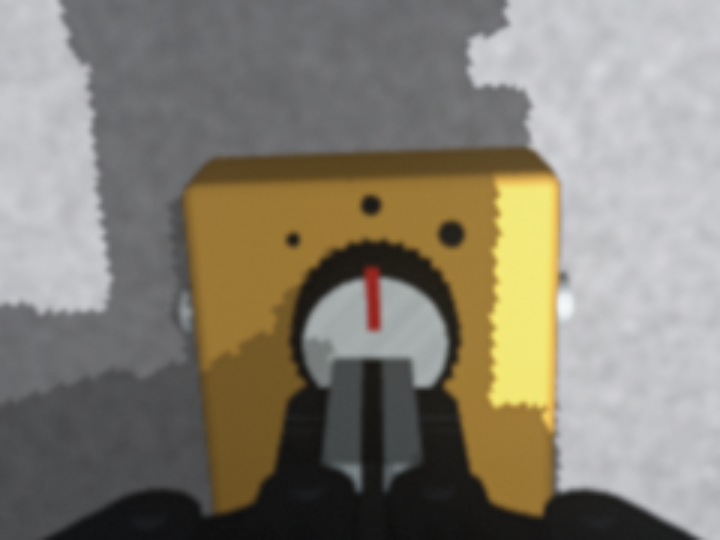

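The pointer, at crop (372,298), now aims at the middle dot (370,205): one click. Next I move to the switch, which is -71 mm in tool x and +2 mm in tool y, and descend to just above the cap.

>>> servo_tool(commands=[[1,[-0.0118,0.0004,0],[0,0,0]],[1,[-0.0118,0.0004,0],[0,0,0]],[1,[-0.0118,0.0004,0],[0,0,0]],[1,[-0.0118,0.0004,0],[0,0,0]],[1,[-0.0118,0.0004,0],[0,0,0]],[1,[-0.0118,0.0004,0],[0,0,0]],[1,[0,0,0],[0,0,0]],[1,[0,0,0],[0,0,0]]])

```text
time_s: 8.25
eef_pos: [510.8, -96.3, 70.6]
ee_rot: [-0.0, 0.971, -0.238, -0.001]
force: [0.5, 0.6, -0.2]
grip_width: 0.003
grip_force: 0.0
```

```bash
python3 - <<'E'
from h import *
s=sense();print(s['eef_pos'],s['ee_rot'])
c=capture('wrist');save('w6.png',cv2.resize(c['pixels'][130:310,160:400],None,fx=3,fy=3))
E
```

```text
[510.78779847 -96.3402272   70.59250732] [-1.13332043e-04  9.71265581e-01 -2.37997698e-01 -5.03461688e-04]
```

View pics/w6.png

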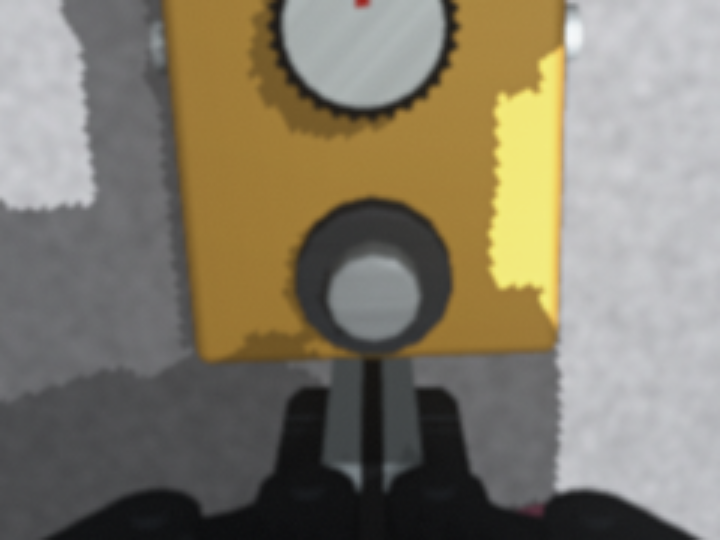

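The crop shows the cap at (374,298), laterally in line with the fingers at x=372. I check its position by ray.

```bash
python3 - <<'E'
from h import *
s=sense();c=wcam(s,capture('wrist'));P=ray(c,[(160+374/3,130+298/3)],62)[0]
q=s['ee_rot'];T=R.from_quat([q[1],q[2],q[3],q[0]]);print(P,T.inv().apply(P-s['eef_pos']))
E
```

```text
[513.31133286 -97.42567752  62.        ] [ 2.22568712 -0.284074    8.71536414]
```

Aligned. I descend and press.

>>> servo_tool(commands=[[1,[0,0,0.01],[0,0,0]],[1,[0,0,0.012],[0,0,0]],[1,[0,0,0.012],[0,0,0]],[1,[0,0,0.006],[0,0,0]],[1,[0,0,0.003],[0,0,0]],[1,[0,0,0],[0,0,0]],[1,[0,0,0],[0,0,0]]])

```text
time_s: 8.93
eef_pos: [511.3, -96.6, 28.2]
ee_rot: [0.0, 0.971, -0.238, 0.0]
force: [0.0, -0.2, 0.2]
grip_width: -0.001
grip_force: 0.0
```

>>> servo_tool(commands=[[1,[0,0,0.002],[0,0,0]],[1,[0,0,0.002],[0,0,0]],[1,[0,0,0.002],[0,0,0]],[1,[0,0,0.001],[0,0,0]],[1,[0,0,0],[0,0,0]]])

```text
time_s: 9.35
eef_pos: [511.2, -96.6, 21.2]
ee_rot: [0.0, 0.971, -0.238, 0.0]
force: [-0.2, 0.2, 2.9]
grip_width: 0.0
grip_force: 1.3
```

>>> servo_tool(commands=[[1,[0,0,0.001],[0,0,0]],[1,[0,0,0.001],[0,0,0]],[1,[0,0,0],[0,0,0]]])

```text
time_s: 9.6
eef_pos: [511.2, -96.6, 19.2]
ee_rot: [0.0, 0.971, -0.238, 0.0]
force: [-0.3, -0.2, 4.5]
grip_width: -0.003
grip_force: 2.0
```

>>> servo_tool(commands=[[1,[0,0,0.001],[0,0,0]],[1,[0,0,0.001],[0,0,0]],[1,[0,0,0.001],[0,0,0]],[1,[0,0,0],[0,0,0]]])

```text
time_s: 9.93
eef_pos: [511.2, -96.6, 16.5]
ee_rot: [0.0, 0.971, -0.238, 0.0]
force: [-1.2, 1.8, 7.9]
grip_width: 0.004
grip_force: 3.8
```

>>> servo_tool(commands=[[1,[0,0,0.001],[0,0,0]],[1,[0,0,0],[0,0,0]],[1,[0,0,0],[0,0,0]]])

```text
time_s: 10.18
eef_pos: [511.3, -96.6, 16.4]
ee_rot: [0.0, 0.971, -0.238, 0.0]
force: [-4.3, 1.4, 17.5]
grip_width: 0.001
grip_force: 8.8
```

The switch bottomed out at 16.4 mm reported with 17.5 N, after 6 mm of travel. I release it and move well clear, up and back.

>>> servo_tool(commands=[[1,[0,0,-0.003],[0,0,0]],[1,[0,0,-0.004],[0,0,0]],[1,[0,0,-0.01],[0,0,0]],[1,[0,0,-0.025],[0,0,0]],[1,[0,0,-0.03],[0,0,0]],[1,[0,0,-0.03],[0,0,0]],[1,[0,0,-0.03],[0,0,0]],[1,[-0.02,0,-0.02],[0,0,0]],[1,[-0.02,0,0],[0,0,0]],[1,[0,0,0],[0,0,0]]])

```text
time_s: 11.02
eef_pos: [473.7, -76.7, 168.3]
ee_rot: [-0.0, 0.971, -0.238, 0.0]
force: [0.1, -0.6, 0.6]
grip_width: -0.002
grip_force: 0.0
```

>>> servo_tool(commands=[[1,[0,0,0],[0,0,0]],[1,[0,0,0],[0,0,0]],[1,[0,0,0],[0,0,0]]])

```text
time_s: 11.27
eef_pos: [475.8, -78.2, 166.6]
ee_rot: [-0.0, 0.971, -0.238, -0.0]
force: [-0.5, 0.2, -0.9]
grip_width: -0.001
grip_force: 0.0
```

```bash
python3 - <<'E'
from h import *
s=sense();c=wcam(s,capture('wrist'));h=cv2.cvtColor(c['pixels'],cv2.COLOR_RGB2HSV)
K=np.array([[c['fx'],0,c['cx']],[0,c['fy'],c['cy']],[0,0,1.]]);Rm=cv2.Rodrigues(c['rvec'])[0]
pr=lambda P:cv2.projectPoints(np.array(P,float),c['rvec'],c['tvec'],K,np.array(c['distortion'],float))[0][:,0]
u,v=pr([[567.5,-122,62]])[0]
m=((h[...,1]>100)&((h[...,0]<8)|(h[...,0]>172))).astype(np.uint8);k=np.zeros_like(m);cv2.circle(k,(int(u),int(v)),30,1,-1);y,x=np.nonzero(m*k)
P=ray(c,[(x.mean(),y.mean())],62)[0];d=P-[567.5,-122,62];print(len(x),'pointer dir deg',np.degrees(np.arctan2(d[1],d[0])),np.hypot(*d[:2]))
u,v=pr([[513.3,-97.4,62]])[0].round().astype(int)
a=cv2.undistortPoints(np.array([[[u,v]]],float),K,np.array(c['distortion'],float))[0,0]
print('switch',(Rm.T@(np.r_[a,1]*np.median(c['z_map'][v-2:v+3,u-2:u+3])-c['tvec'])).round(1),s['force'],s['time_s'],s['eef_pos'])
E
```

```text
56 pointer dir deg -27.46489290378291 11.728277659525133
switch [513.  -96.7  61. ] [-0.48597288  0.16677012 -0.94265713] 11.2667 [475.75763204 -78.22174081 166.63530168]
```

The pointer is at -27° (pedal +x is about -25°, so the middle dot), the switch is back up, and the arm is clear. Handing in.

```bash
python3 -c "
from rig import *
print(finish_job())"
```

```text
the job is handed in; nothing more can be done
None
```

I turned the gold pedal's knob one click to the middle dot by fingertip friction, pressed its footswitch fully down and let it spring back up, and handed the job in at about 11 s with the arm clear and no contact on anything else.

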